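# Index the slide-staining carousel by two teeth

## Task

On the carousel whose access slot shows a toothed star wheel (its twin has a plain disc with holes), reach through the slot with closed fingers and push the wheel on two teeth the way the arrow points (clockwise from above), so that the pointer under the round window comes to the mark on the cover. Go one tooth at a time, pushing each right up to the arrow end of the slot and pausing there a moment. Leave the little dropper bottle on the cover standing where it is.

Things in the scene. Friction and masses are not known exactly. Their poses are not given: they have to be found in the camera images.
- star_wheel (a joint): Flat steel star wheel inside the square white carousel. Angle in rad, clockwise from above; 0 = pointer at mark; starts near -1.57. Eight radial teeth 0.785 apart, 10 mm thick, reaching 107 mm from the axle, 7 to 31 mm below the cover top; open between them outside a 38 mm radius hub. Stiff: about 3 N at the slot moves it, it stays where left, cannot turn back past its start.
- slot_start (a point): Middle of the slot's short edge where a push begins, level with the cover top (66 mm above the bench). Slot 120 x 42 mm, 4 mm cover, free depth 58 mm. y axis = along the slot to slot_end, x to the axle side, z up. The next tooth to push crosses the slot with its near face 43 to 60 mm from here, nothing before it. Axle 85 mm along x, 90 mm along y, under a 7 mm high, 90 mm window.
- slot_end (a point): Middle of the opposite short edge, 120 mm along y from slot_start, level with the cover top, same axes; a black arrow on the cover beyond it points away from the slot. The edge stops the fingers: pushed against it, they have turned the wheel to a whole tooth (-0.785, then 0), and the next tooth then stands ready as the first did.
- dropper: Little amber dropper bottle, black cap, 32 mm in diameter, 62 mm tall, standing loose on the same cover, beyond the window from the slot, over 120 mm from the slot's middle line. Origin at the centre of its underside, z up.

How it is judged:
On the way:
1. the wheel has been pushed on by one tooth and rests there (within 12 degrees) (value of joint star_wheel between -0.995 and -0.575 rad and velocity of joint star_wheel below 0.05 rad/s), for 0.3 s.
At the end, for the whole second after the job is handed in: The star wheel rests two teeth on, its pointer within 10 degrees of the mark, and the dropper bottle stands upright within 30 mm of where it stood (value of joint star_wheel between -0.18 and 0.18 rad and velocity of joint star_wheel between -0.05 and 0.05 rad/s and distance of dropper from where it was at the start of the episode below 0.03 m and angle between dropper's own z axis and vertical below 0.2 rad); the robot touches nothing.
It fails at once if the dropper bottle is knocked over (angle between dropper's own z axis and vertical above 0.5 rad).
It fails at once if the wheel is driven past the mark by half a tooth (value of joint star_wheel above 0.39 rad).
It also fails if it takes over 48 s, if anything falls off the work surface, if the arm or the gripper's body presses on something with over 40 N, if the wrist force passes 120 N, or if a joint passes its speed limit or range.

## Robot

A 6-joint arm with a two-finger parallel gripper is mounted at the origin on the work surface. World frame = base frame: x ahead of the robot, y to its left, z up, the work surface at z = 0. Lengths are in m, angles in rad, forces in N, time in s.
With the tool pointing down it reaches from about 0.275 to 0.75 m from the base axis. Payload 10.2 kg.
Tool frame: the origin (TCP) lies on the centre line of the jaws, within the pads' length; the fingertips stand 22 mm ahead of it and the grasp point (between the pads) lies 3 mm ahead of it (ctrl.tip_reach is the distance from the TCP to the fingertips, in m); y points along the fingers, z is the direction in which the jaws open and shut, and the axes are right-handed (so a half turn about y gives the same grasp; the last joint's range is limited). The gripper opens to 88 mm and grips with 3 to 60 N. Pads are 18 mm wide; open, the fingers measure 123 mm over their backs; the gripper's body (75 mm by 187 mm) begins 45 mm behind the grasp point.
Start: joints at [-1.516, 0.313, 1.498, -0, 1.331, -0.223], TCP at [0.144, -0.505, 0.261] pointing down, gripper open.
Joint ranges: [-2.94, 2.94], [-0.97, 2.17], [0.19, 2.56], [-1.23, 4.37], [0.02, 3.11], [-2.88, 2.88]. Speed limits (rad/s): [2.39, 2.39, 3.01, 3.14, 3.14, 3.14].

## Interface

Orientations are given as a unit quaternion [x, y, z, w].
In Python, from plant import ctrl gives the robot as it stands.
- The arm moves only by the tool step_arm, never from a script. Its argument "steps" is a list that holds one entry, the list of rows, each a list of 5 numbers: the opening, from -1 (shut) to 1 (fully open), then the shift along the tool's x, y, z in m, then the turn about the tool's y in degrees. A call has 1 to 10 rows; each row shifts and turns the pose as measured when the row begins, along the tool's axes as they then stand; what a row does not reach is not made up. A row lasts 1/8 s, in which the tool goes at most 62.5 mm and 10.7 degrees, less where a joint would pass 70% of its speed; a pose out of reach is approached as far as the arm can. A call is refused whole if a number of a shift passes 0.0625 or a number of a turn 10.7, either way. A call with a gripper value outside its range is refused whole. The fingers move at their own pace and stop on an object; the grip force is fixed at half the most. Time passes only in rows, so rows that do not move let the fingers close. It gives the time, the measured TCP pose, the force and the opening at its end, in the units of the state.
- ctrl.sense(): the state, without advancing time (a new reading comes with each control period).
- ctrl.grab_frame(name): name is "scene" or "top" or "wrist"; returns the picture (384x512x3 uint8, blue, green, red); there is no depth.
- ctrl.camera_info(name): a dict with "mtx" (3x3 intrinsics, pixels), "R" (3x3) and "t" (3): a world point X has camera coordinates R X + t. Camera axes: x right, y down, z forward; pixel columns grow to the right and rows downward; lengths in m; the calibration is good to about 2 mm. A picture is of the moment at which its call begins: read the wrist's pose just before it. camera_info takes no time and is no camera call; for the wrist camera it gives the pose at the moment of the call.
- ctrl.finish_job(): hands the job in, once; it reports no verdict.
Trained networks look in the newest picture that a camera, given by its name, has taken for a name from the list of things; names that differ only in an ending like _2 or _b are one class to them, and where a whole thing is asked for, a point or a joint stands for the part that bears it (a point fixed in the world has none). Each returns a list of dicts, best first, with "conf" (0 to 1); they miss things now and then, are a little off and sometimes report something else, mostly with a low value. They report only what shows in the picture. A call takes as long as a camera call.
- ctrl.find_in(camera, label): "bbox" ([left, top, width, height] as shares, 0 to 1, of the picture: columns of its width, rows of its height, round what is visible of it).
The state is a dict: "clock": time; "joints": joint angles; "joint_vel": joint speeds; "tau": joint torques, N m; "tool_pos": TCP position; "eef_rot": TCP orientation; "force": force on the tool from outside, world axes, zero at the start; "torque": the same for the moment, N m; "gripper_width": finger opening in m.
Only numpy, scipy, OpenCV 4.12 (cv2) and the standard library are available. Lean on these libraries where they do the work, as an engineer would, in place of code of your own. Each camera call takes 0.05 s, during which the arm holds its last target.

## Working session

There is one attempt and no reset: what is moved stays moved. The work goes in short steps, Python scripts to look and compute and a tool call to move; the robot and the scene stay as the last step left them, time stands still between calls to the robot, and variables do not carry over. Pictures are saved under pics/ and viewed, and the job is handed in when it is done.

Besides the shell and the picture viewer there is one more tool, called after ">>>" as name(argument=value, ...) on one line, values as JSON. step_arm: Moves the arm, as the interface text tells. Its arguments: {"type":"object","properties":{"steps":{"type":"array","items":{"type":"array","items":{"type":"array","items":{"type":"number"}}}}},"required":["steps"]}

```bash
mkdir -p pics
python3 - <<'E'
from plant import ctrl
import cv2
s=ctrl.sense(); print(s['clock'],s['tool_pos'],s['eef_rot'],s['gripper_width'],ctrl.tip_reach)
for c in ['scene','top']:
    cv2.imwrite(f'pics/{c}0.png',ctrl.grab_frame(c))
    for l in ['star_wheel','slot_start','slot_end','dropper']: print(c,l,ctrl.find_in(c,l)[:3])
print(ctrl.camera_info('top'))
E
```

```text
0.0 [ 0.14396669 -0.50465776  0.26016625] [-0.09786138  0.70074308 -0.69984851  0.09795074] 0.0882789288765617 0.022
scene star_wheel [{'bbox': [0.5867, 0.4151, 0.107, 0.0695], 'conf': 0.61}]
scene slot_start [{'bbox': [0.5326, 0.3797, 0.2613, 0.244], 'conf': 0.63}]
scene slot_end [{'bbox': [0.532, 0.3815, 0.2621, 0.25], 'conf': 0.83}]
scene dropper [{'bbox': [0.7354, 0.4237, 0.0324, 0.0625], 'conf': 0.57}]
top star_wheel [{'bbox': [0.2867, 0.4784, 0.0924, 0.1411], 'conf': 0.75}]
top slot_start [{'bbox': [0.2037, 0.3841, 0.2359, 0.3016], 'conf': 0.87}]
top slot_end [{'bbox': [0.2059, 0.3802, 0.235, 0.3083], 'conf': 0.58}]
top dropper [{'bbox': [0.2416, 0.4388, 0.0328, 0.0326], 'conf': 0.64}]
{'mtx': array([[394.96486324,   0.        , 249.35154732],
       [  0.        , 394.96486324, 192.12174702],
       [  0.        ,   0.        ,   1.        ]]), 'R': array([[ 0.06352075, -0.99795645, -0.00693127],
       [-0.97654428, -0.06072308, -0.20657679],
       [ 0.20573376,  0.0198906 , -0.97840584]]), 't': array([-0.04903598,  0.60563389,  0.88782983])}
```

Run:
```python
import cv2
a=cv2.imread('pics/top0.png'); cv2.imwrite('pics/top0z.png',cv2.resize(a[130:280,80:240],None,fx=5,fy=5,interpolation=cv2.INTER_CUBIC)[:600*2][:750,:800][:, :] if 0 else cv2.resize(a[135:275,90:240],None,fx=4,fy=4,interpolation=cv2.INTER_CUBIC))
```

```text
(no output)
```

View pics/top0.png

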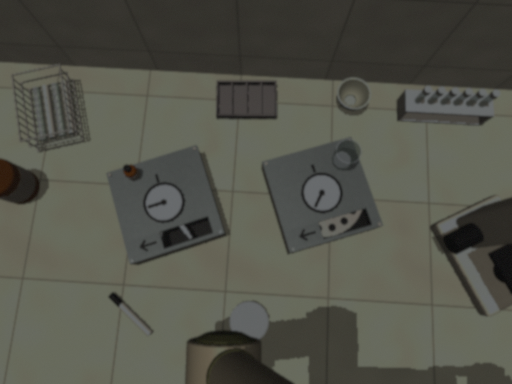

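View pics/scene0.png

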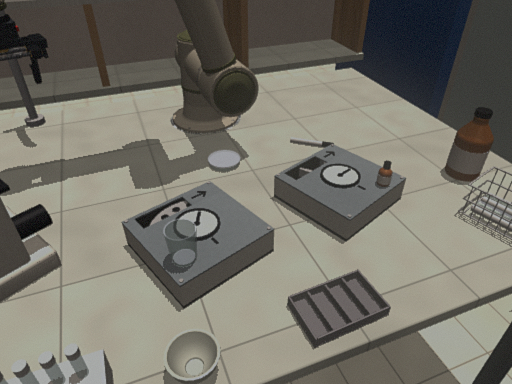

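```bash
ls pics
```

```text
scene0.png
top0.png
top0z.png
```

View pics/top0z.png

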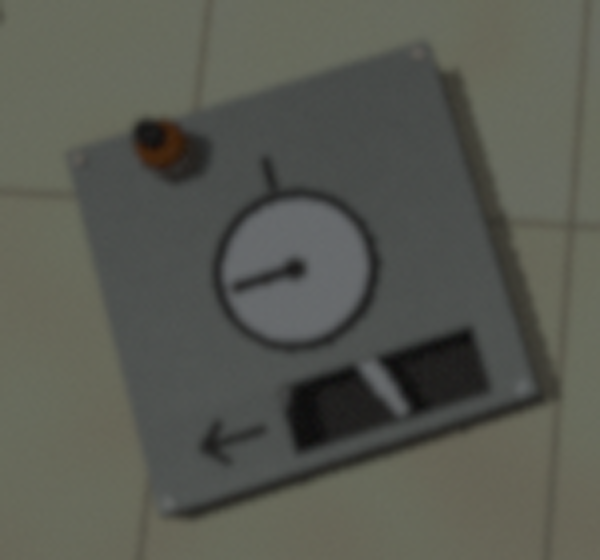

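The star-wheel carousel is the left one in the top picture. Its slot runs from about px (210,224) to (163,239), with the arrow pointing left, and the dropper is at (129,171).

```bash
cat > h.py <<'E'
import numpy as np
from plant import ctrl
def ray(cam,px,z,info=None):
    i=info or ctrl.camera_info(cam); R,t,K=i['R'],i['t'],i['mtx']
    c=-R.T@t; d=R.T@np.linalg.solve(K,[px[0],px[1],1.]); return c+d*(z-c[2])/d[2]
def proj(cam,X,info=None):
    i=info or ctrl.camera_info(cam); p=i['mtx']@(i['R']@np.asarray(X)+i['t']); return p[:2]/p[2]
E
python3 - <<'E'
from h import *
from scipy.spatial.transform import Rotation as Ro
from scipy.optimize import least_squares
Z=lambda u,v:((u+.5)/4-.5+90,(v+.5)/4-.5+135)
pts={'s_a':(472,328),'s_b':(490,388),'e_a':(285,385),'e_b':(297,452)}
W={k:ray('top',Z(*p),.066) for k,p in pts.items()}
for k in W: print(k,W[k])
axle=ray('top',Z(295,267),.073); print('axle',axle)
# fit: s, angle
mod={'s_a':(.021,0),'s_b':(-.021,0),'e_a':(.021,.12),'e_b':(-.021,.12),'ax':(.085,.09)}
W['ax']=axle
def f(p):
    y=np.array([-np.sin(p[2]),np.cos(p[2])]);x=np.array([y[1],-y[0]])
    return np.concatenate([p[:2]+m[0]*x+m[1]*y-W[k][:2] for k,m in mod.items()])
r=least_squares(f,[.35,0,0]);print(r.x,r.fun.reshape(-1,2)*1000)
print('tool axes\n',Ro.from_quat(ctrl.sense()['eef_rot']).as_matrix().round(3))
E
```

```text
s_a [0.54151168 0.08399549 0.066     ]
s_b [0.50670471 0.07038823 0.066     ]
e_a [0.50088604 0.19106752 0.066     ]
e_b [0.46236914 0.17976954 0.066     ]
axle [0.57035881 0.19116576 0.073     ]
[0.52466783 0.07563057 0.3742076 ] [[ 2.70290281 -0.68867776]
 [-1.58362446 -2.43389396]
 [-0.53566688  3.93499446]
 [-1.11226397 -0.11949438]
 [ 0.5286525  -0.69292836]]
tool axes
 [[-0.962  0.     0.274]
 [-0.274  0.    -0.962]
 [-0.    -1.    -0.   ]]
```

>>> step_arm(steps=[[[-1,-0.044,0,-0.039,0],[-1,-0.044,0,-0.039,0],[-1,-0.044,0,-0.039,0],[-1,-0.044,0,-0.039,0],[-1,-0.044,0,-0.039,0],[-1,-0.044,0,-0.039,0],[-1,-0.044,0,-0.039,0],[-1,-0.044,0,-0.039,0],[-1,-0.044,0,-0.039,0],[-1,-0.044,0,-0.039,0]]])

```text
clock: 1.75
tool_pos: [0.4684, 0.0035, 0.2616]
eef_rot: [0.094, -0.699, 0.702, -0.097]
force: [0.5, -1.8, 0.5]
gripper_width: 0.0005
```

>>> step_arm(steps=[[[-1,-0.036,0,-0.037,0],[-1,-0.036,0,-0.036,0],[-1,0,0,0,-5.5],[-1,0,0,0,0]]])

```text
clock: 2.25
tool_pos: [0.5205, 0.1001, 0.261]
eef_rot: [0.13, -0.693, 0.696, -0.133]
force: [-0.5, -0.3, 0.2]
gripper_width: 0.0004
```

Run:
```python
from h import *
import cv2, json
i=ctrl.camera_info('wrist'); a=ctrl.grab_frame('wrist'); cv2.imwrite('pics/w1.png',a)
json.dump({k:np.asarray(v).tolist() for k,v in i.items()},open('w1.json','w'))
s=ctrl.sense();print(s['clock'],s['tool_pos'],s['eef_rot'])
cv2.imwrite('pics/w1b.png',cv2.resize(cv2.convertScaleAbs(a,alpha=1.8),(800,600)))
```

```text
2.3 [0.52043972 0.09994998 0.26104081] [ 0.1291753  -0.69348914  0.69632677 -0.13234644]
```

View pics/w1b.png

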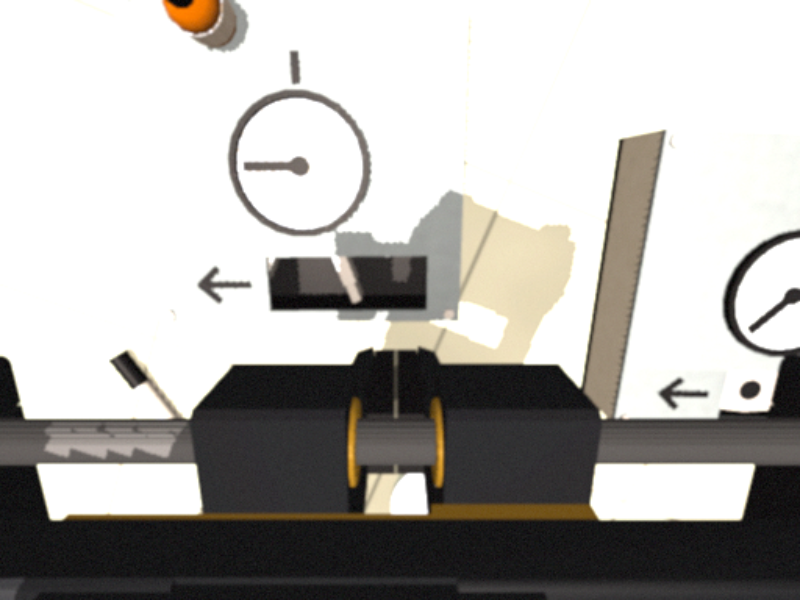

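Run:
```python
import cv2
a=cv2.imread('pics/w1.png'); cv2.imwrite('pics/w1z.png',cv2.resize(a[155:210,160:285],None,fx=6,fy=6,interpolation=cv2.INTER_NEAREST))
```

```text
(no output)
```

View pics/w1z.png

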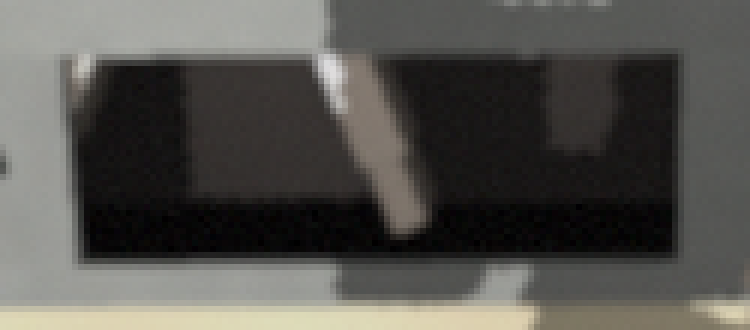

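```bash
cat > fit.py <<'E'
from h import *
from scipy.optimize import least_squares
from scipy.spatial.transform import Rotation as Ro
def fit(pts,info):
    # pts: name->(model x,y,z rel, px)
    def f(p):
        y=np.array([-np.sin(p[2]),np.cos(p[2])]);x=np.array([y[1],-y[0]])
        return np.concatenate([proj('',np.r_[p[:2]+m[0]*x+m[1]*y,m[2]],info)-np.array(q) for m,q in pts])
    return least_squares(f,[.52,.076,.37])
E
python3 - <<'E'
from fit import *
import json
i={k:np.array(v) for k,v in json.load(open('w1.json')).items()}
Z=lambda u,v:((u+.5)/6-.5+160,(v+.5)/6-.5+155)
pts=[((.021,0,.066),Z(680,55)),((-.021,0,.066),Z(680,259)),((.021,.12,.066),Z(68,57)),((-.021,.12,.066),Z(78,261)),((.085,.09,.073),(300*.64,166*.64))]
r=fit(pts,i);print(r.x,r.fun.reshape(-1,2).round(2))
s=ctrl.sense();M=Ro.from_quat(s['eef_rot']).as_matrix();p=r.x
y=np.array([-np.sin(p[2]),np.cos(p[2]),0]);x=np.array([y[1],-y[0],0])
print('tool x,z in slot axes',M[:,0]@x,M[:,0]@y,M[:,2]@x,M[:,2]@y, 'deg',np.degrees(np.arctan2(M[:,2]@x,-(M[:,2]@y))))
S=np.r_[p[:2],.066]; d=s['tool_pos']-S; print('TCP in slot frame mm',d@x*1e3,d@y*1e3)
g=S+.0205*y-s['tool_pos']; print('shift to entry, tool axes',M.T@g)
E
```

```text
[0.52483894 0.07562536 0.37250718] [[ 0.78 -0.09]
 [ 0.1   0.64]
 [-0.76 -0.3 ]
 [ 0.29  0.49]
 [-0.36 -0.52]]
tool x,z in slot axes -0.9999931540460839 0.0005080979673917654 -0.0005255901296390541 -0.9999884705016222 deg -0.030114440613426306
TCP in slot frame mm 4.755479651272926 24.25747969697634
shift to entry, tool axes [0.0054684  0.1950378  0.00282898]
```

>>> step_arm(steps=[[[-1,0.0055,0.03,0.003,0],[-1,0,0.055,0,0],[-1,0,0.05,0,0],[-1,0,0,0,0]]])

```text
clock: 2.8
tool_pos: [0.5175, 0.0923, 0.1246]
eef_rot: [0.124, -0.694, 0.697, -0.13]
force: [0.2, 0.0, 0.8]
gripper_width: 0.0003
```

```bash
cat > st.py <<'E'
from fit import *
p=np.array([.52484,.07563,.3725])
s=ctrl.sense();M=Ro.from_quat(s['eef_rot']).as_matrix()
y=np.array([-np.sin(p[2]),np.cos(p[2]),0]);x=np.array([y[1],-y[0],0]);S=np.r_[p[:2],.066]
d=s['tool_pos']-S;t=d+M[:,1]*.022
print(s['clock'],'TCP slot mm',d@x*1e3,d@y*1e3,'tip',t@x*1e3,t@y*1e3,t[2]*1e3,'F',s['force']@x,s['force']@y,s['force'][2])
print('yaw err',np.degrees(np.arctan2(M[:,2]@x,-(M[:,2]@y))))
E
python3 - <<'E'
import st,cv2
from plant import ctrl
a=ctrl.grab_frame('wrist'); cv2.imwrite('pics/w2.png',cv2.resize(cv2.convertScaleAbs(a,alpha=1.3),(800,600)))
E
```

```text
2.8 TCP slot mm -0.765507787340779 18.175927808504536 tip -0.6033303639155632 18.03442599291069 36.64984304777475 F 0.20402962131366995 -0.05626881749812539 0.826849073561881
yaw err -0.6761450945073397
```

View pics/w2.png

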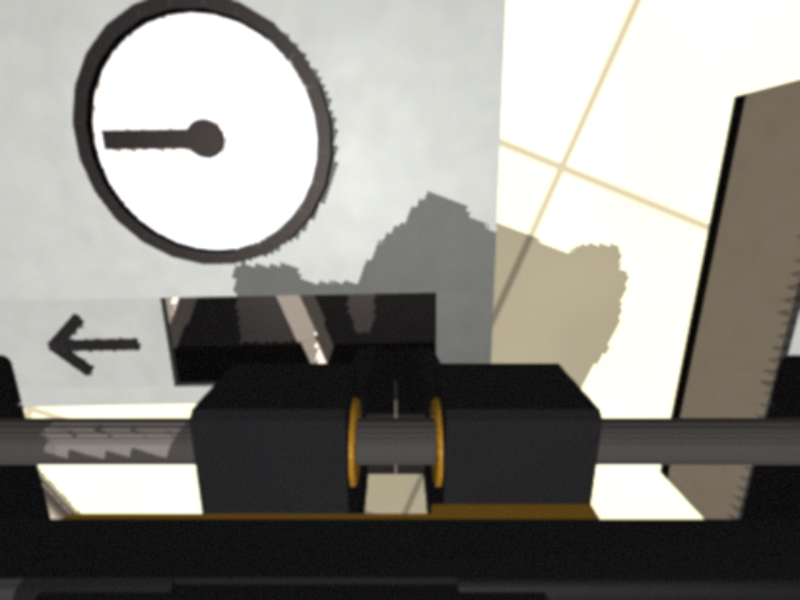

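Run:
```python
from st import *
for m in [(.021,0),(.021,.12),(-.021,.12),(.021,.06)]:
    print(m,proj('wrist',S+m[0]*x+m[1]*y)/.64)
t0=s['tool_pos']+M[:,1]*.022
for dz in (-.0175,0,.0175): print(dz, proj('wrist',t0+M[:,2]*dz)/.64,proj('wrist',t0+M[:,2]*dz-M[:,0]*.009)/.64)
```

```text
2.85 TCP slot mm 0.47801651742815693 17.71631129641431 tip 0.7314091249270899 17.534460247943244 38.935192390553595 F 0.2521026550744926 0.5591626678135301 0.7417228543665424
yaw err -0.6589675613264836
(0.021, 0) [435.28294577 295.05849644]
(0.021, 0.12) [162.92219959 298.9854211 ]
(-0.021, 0.12) [176.25430604 386.50552743]
(0.021, 0.06) [299.32260632 297.0187863 ]
-0.0175 [349.5414037  375.06105857] [348.82238278 352.13003171]
0 [397.31598764 374.99796065] [397.31946801 352.06639968]
0.0175 [445.08884717 374.934865  ] [445.81477627 352.00276998]
```

>>> step_arm(steps=[[[-1,0.0005,0,-0.003,0.6],[-1,0,0.02,0,0],[-1,0,0.02,0,0],[-1,0,0,0,0]]])

```text
clock: 3.35
tool_pos: [0.522, 0.0948, 0.0949]
eef_rot: [0.112, -0.693, 0.7, -0.131]
force: [0.7, 0.1, 0.8]
gripper_width: 0.0003
```

```bash
python3 st.py
```

```text
3.35 TCP slot mm 4.370396255089409 18.883840694506446 tip 4.920873112663366 18.574573543297753 6.879789887376728 F 0.7220064695192678 -0.168571052805469 0.7670862337881958
yaw err -1.5086232726174291
```

>>> step_arm(steps=[[[-1,0.0045,0,-0.002,-1.5],[-1,0,0,0,0]]])

```text
clock: 3.6
tool_pos: [0.5179, 0.0953, 0.0977]
eef_rot: [0.12, -0.691, 0.698, -0.143]
force: [-1.2, -0.6, -0.0]
gripper_width: 0.0003
```

```bash
python3 st.py;python3 - <<'E'
import cv2
from plant import ctrl
a=ctrl.grab_frame('wrist'); cv2.imwrite('pics/w3.png',cv2.resize(cv2.convertScaleAbs(a,alpha=1.3),(800,600)))
import st
E
```

```text
3.6 TCP slot mm 0.7375382165639878 20.82680070352582 tip 1.3777208108018253 20.4782917617559 9.68129301595462 F -1.3514980053832044 -0.14340190662712105 -0.0369763512945267
yaw err 0.08321872381808279
3.65 TCP slot mm 0.976570369915435 20.701384240302644 tip 1.6259655484470477 20.34924740472244 9.732379853217322 F -0.23743228156590004 -0.0644094499134978 -0.5426906183628468
yaw err 0.05911514100950309
```

View pics/w3.png

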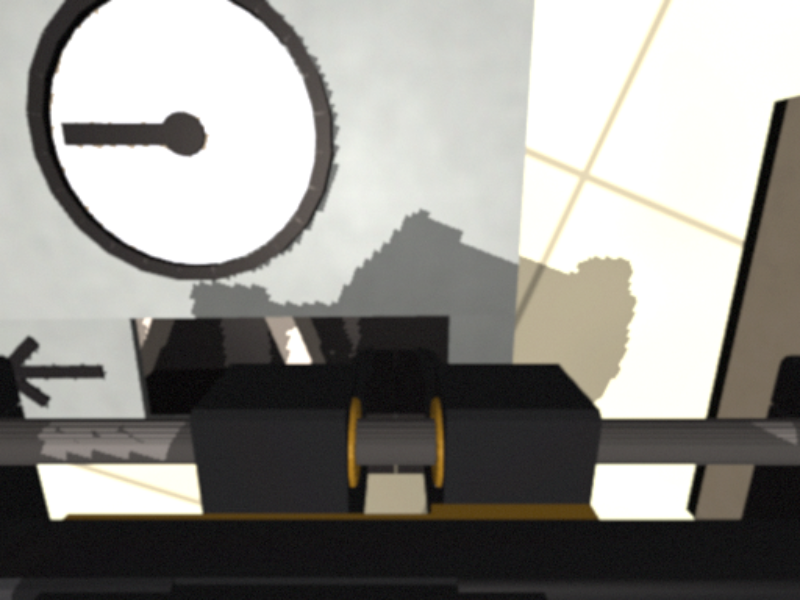

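The fingers (px 358–437) sit inside the slot's start edge (448) and short of the tooth (about 300). I'll descend now.

>>> step_arm(steps=[[[-1,0.001,0.013,0,0],[-1,0,0.013,0,0],[-1,0,0.013,0,0],[-1,0,0,0,0]]])

```text
clock: 4.15
tool_pos: [0.5184, 0.0947, 0.0557]
eef_rot: [0.12, -0.691, 0.698, -0.142]
force: [0.0, -0.5, -0.3]
gripper_width: 0.0008
```

```bash
python3 st.py
```

```text
4.15 TCP slot mm 0.9240879087411565 20.06484794767664 tip 1.55612812272962 19.71968934582257 -32.31657696066909 F -0.17215109796635233 -0.46039482876855636 -0.32218712371879155
yaw err 0.04081557529031892
```

>>> step_arm(steps=[[[-1,0,0,-0.009,0],[-1,0,0,-0.008,0],[-1,0,0,-0.008,0],[-1,0,0,-0.008,0],[-1,0,0,-0.008,0],[-1,0,0,-0.008,0],[-1,0,0,-0.008,0]]])

```text
clock: 5.03
tool_pos: [0.4963, 0.1505, 0.0555]
eef_rot: [0.12, -0.691, 0.699, -0.142]
force: [0.8, -4.0, 1.4]
gripper_width: 0.0007
```

```bash
python3 st.py
```

```text
5.025 TCP slot mm 0.6948833191148435 80.13944265597596 tip 1.325341080436449 79.75714749708686 -32.51234794996001 F -0.7380856042102362 -4.017095467020509 1.3549285858829574
yaw err 0.06388450944765675
```

>>> step_arm(steps=[[[-1,0,0,-0.007,0],[-1,0,0,-0.006,0],[-1,0,0,-0.005,0],[-1,0,0,-0.004,0]]])

```text
clock: 5.52
tool_pos: [0.4892, 0.1728, 0.0556]
eef_rot: [0.119, -0.69, 0.699, -0.144]
force: [4.4, -12.3, 0.2]
gripper_width: 0.0
```

```bash
python3 st.py
```

```text
5.525 TCP slot mm 2.168329073143232 103.45296957717711 tip 2.8906564642116415 103.04851222858773 -32.352336549224404 F -0.4162267431488543 -13.022568178629106 0.19773777560207262
yaw err 0.043186961949271116
```

>>> step_arm(steps=[[[-1,0,0,-0.004,0],[-1,0,0,-0.003,0],[-1,0,0,-0.002,0],[-1,0,0,0,0],[-1,0,0,0,0],[-1,0,0,0,0]]])

```text
clock: 6.28
tool_pos: [0.4892, 0.1725, 0.0558]
eef_rot: [0.119, -0.685, 0.704, -0.145]
force: [1.9, -3.9, 0.4]
gripper_width: 0.0002
```

Run:
```python
import cv2
from plant import ctrl
a=ctrl.grab_frame('top'); cv2.imwrite('pics/t2.png',cv2.resize(cv2.convertScaleAbs(a,alpha=1.8)[135:275,90:240],None,fx=4,fy=4,interpolation=cv2.INTER_CUBIC))
a=ctrl.grab_frame('wrist'); cv2.imwrite('pics/w4.png',cv2.resize(cv2.convertScaleAbs(a,alpha=1.3),(800,600)))
import st
```

```text
6.375 TCP slot mm 2.051343113306954 103.15373628673746 tip 2.7375780962014074 102.40567345706039 -32.173248876246745 F 0.8413243428412079 -3.6465883631022704 0.10789828568482027
yaw err 0.1476299116375151
```

View pics/w4.png

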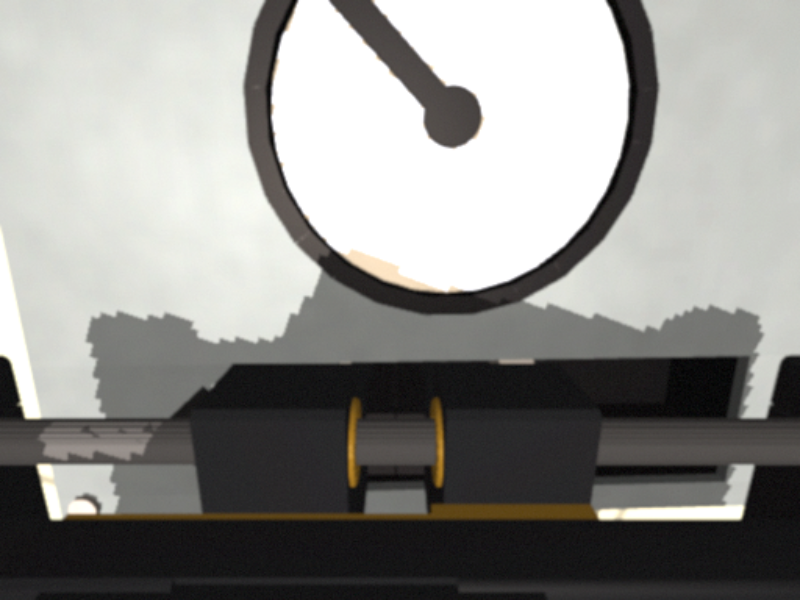

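The pointer has moved round to about 45° from the mark, so the first tooth is done. I'll back off slightly, lift and return.

>>> step_arm(steps=[[[-1,0,0,0.006,0],[-1,0,-0.024,0,0],[-1,0,-0.024,0,0],[-1,0.0015,0,0.026,0],[-1,0,0,0.026,0],[-1,0,0,0.024,0],[-1,0,0,0,0]]])

```text
clock: 7.25
tool_pos: [0.5145, 0.0956, 0.1068]
eef_rot: [0.121, -0.686, 0.703, -0.144]
force: [0.3, 0.2, -0.1]
gripper_width: 0.0004
```

Run:
```python
import cv2
from plant import ctrl
a=ctrl.grab_frame('wrist'); cv2.imwrite('pics/w5.png',cv2.resize(cv2.convertScaleAbs(a,alpha=1.3),(800,600)))
import st
```

```text
7.3 TCP slot mm -2.5231960238857702 23.18310257466033 tip -1.945862765182186 22.55492859442455 18.696418143356833 F 0.19102610134099005 0.22692706742127294 -0.07342138388898532
yaw err 0.2722296048241821
```

View pics/w5.png

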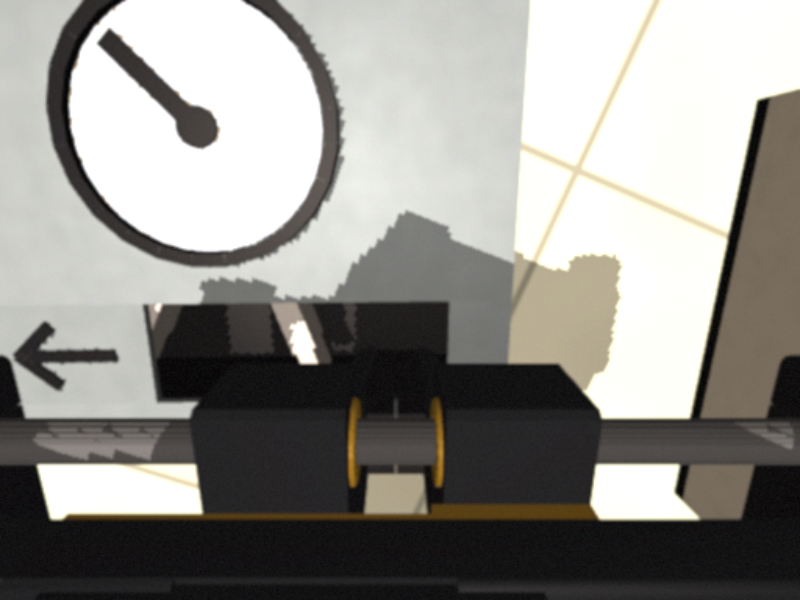

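>>> step_arm(steps=[[[-1,-0.0025,0,0.0025,0],[-1,0,0.016,0,0],[-1,0,0.017,0,0],[-1,0,0.015,0,0],[-1,0,0,0,0]]])

```text
clock: 7.92
tool_pos: [0.5173, 0.0968, 0.0544]
eef_rot: [0.124, -0.687, 0.702, -0.144]
force: [0.9, 0.1, 0.7]
gripper_width: 0.0003
```

```bash
python3 st.py
```

```text
7.925 TCP slot mm 0.642986439238771 22.459920974739315 tip 1.1590457598936779 21.877652018536725 -33.62961335275953 F 0.8387494368261057 -0.22846654210626582 0.6985123385598521
yaw err 0.46236570514103137
```

>>> step_arm(steps=[[[-1,0,0,-0.008,0],[-1,0,0,-0.008,0],[-1,0,0,-0.008,0],[-1,0,0,-0.008,0],[-1,0,0,-0.008,0],[-1,0,0,-0.008,0],[-1,0,0,-0.008,0]]])

```text
clock: 8.8
tool_pos: [0.4955, 0.1516, 0.0541]
eef_rot: [0.124, -0.686, 0.703, -0.144]
force: [0.9, -3.9, 1.8]
gripper_width: 0.0006
```

```bash
python3 st.py
```

```text
8.8 TCP slot mm 0.3466542419849745 81.41507338281036 tip 0.8913835543207258 80.78532347443837 -33.83744973229333 F -0.6215789372304709 -3.9340492161282836 1.8249879712012238
yaw err 0.48433724842933346
```

>>> step_arm(steps=[[[-1,0,0,-0.007,0],[-1,0,0,-0.006,0],[-1,0,0,-0.005,0],[-1,0,0,-0.004,0],[-1,0,0,-0.004,0],[-1,0,0,-0.003,0],[-1,0,0,0,0],[-1,0,0,0,0],[-1,0,0,0,0]]])

```text
clock: 9.93
tool_pos: [0.4886, 0.1719, 0.0541]
eef_rot: [0.123, -0.68, 0.708, -0.147]
force: [1.3, -4.3, 1.3]
gripper_width: 0.0
```

```bash
python3 st.py
```

```text
9.925 TCP slot mm 1.304958992072193 102.81928975973403 tip 1.892814916755647 101.83772722406567 -33.909233968416345 F -0.3609907955310902 -4.448839857253734 1.2746430631955605
yaw err 0.5865811417590511
```

Fingers are at the end edge. I'll back off, lift clear and check.

>>> step_arm(steps=[[[-1,0,0,0.005,0],[-1,0,-0.025,0,0],[-1,0,-0.03,0,0],[-1,0,-0.06,0,0],[-1,0,-0.06,0,0],[-1,0,0,0.04,0],[-1,0,0,0,0],[-1,0,0,0,0]]])

```text
clock: 10.92
tool_pos: [0.4961, 0.1367, 0.2347]
eef_rot: [0.126, -0.681, 0.706, -0.145]
force: [-0.8, 0.0, -0.5]
gripper_width: 0.0006
```

Run:
```python
import cv2
from plant import ctrl
a=ctrl.grab_frame('wrist'); cv2.imwrite('pics/w6.png',cv2.resize(cv2.convertScaleAbs(a,alpha=1.1),(800,600)))
import st
```

```text
10.975 TCP slot mm -4.582767618174754 67.37402953691789 tip -4.1322286827039365 66.51295866875775 146.58422119734672 F 0.5469559250943921 0.053861547397285436 -0.48963859793130626
yaw err 0.7815993277143595
```

View pics/w6.png

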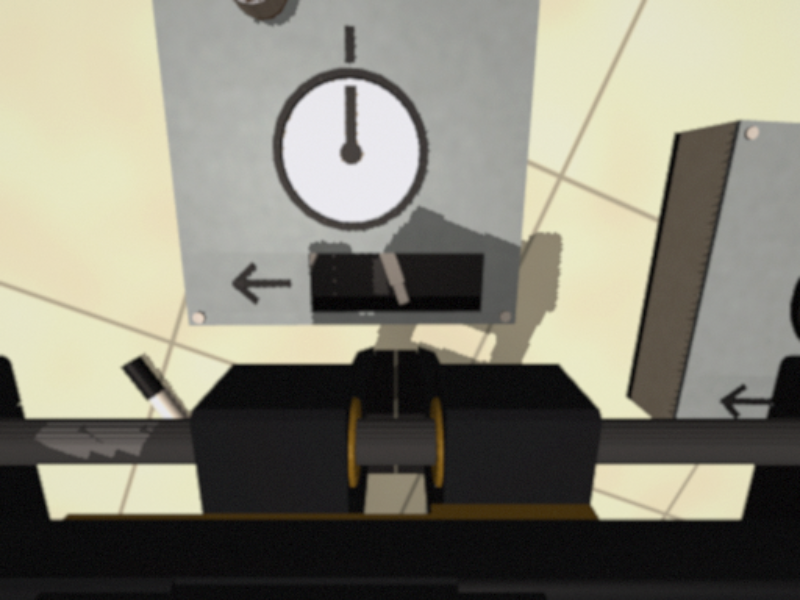

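The pointer, from (350,150) to (350,85), lines up with the mark at (349,45). Next I'll check the dropper.

Run:
```python
import cv2
from plant import ctrl
cv2.imwrite('pics/s6.png',ctrl.grab_frame('scene'))
print(ctrl.find_in('scene','dropper')[:1])
```

```text
[{'bbox': [0.7357, 0.4258, 0.0295, 0.0602], 'conf': 0.75}]
```

View pics/s6.png

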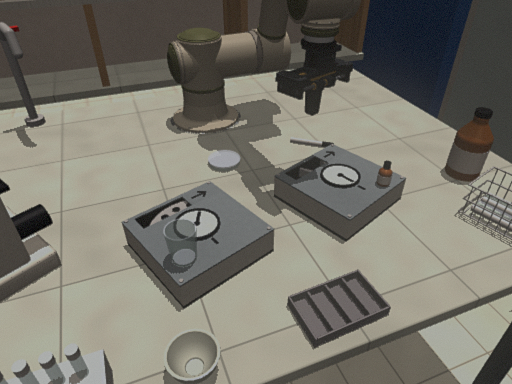

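The dropper is still upright at (385,175), where it was at the start, and the arm is clear of everything.

```bash
python3 -c "
from plant import ctrl
print(ctrl.finish_job())"
```

```text
the job is handed in; nothing more can be done
None
```

I pushed the star wheel on two teeth, one at a time. Each push went right up to the arrow end of the slot and paused there about 0.4 s. I then lifted the closed fingers clear and handed the job in at about 11 s of the 48 s allowed.

- **First tooth:** the wrist picture showed the pointer about 45° short of the mark, one tooth on.
- **Final pointer:** the last wrist picture shows it in line with the mark.
- **Dropper bottle:** the last scene picture shows it upright. Its detected box is less than 1 px from where it was at the start.
- **Forces:** contact readings reached about 13 N at most, and were near zero once the arm was clear.

None of the checks failed. The measured tool position wandered by a few mm during the moves, and I corrected it before each entry into the slot. `finish_job` gives no verdict, so I have only these checks to go on.

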